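# Find the concealed catch and open the child-safe drawer

## Robot

A 6-joint arm with a two-finger parallel gripper is mounted at the origin on a cart in front of the work surface, level with it; the furniture and walls round the work are solid. World frame = base frame: x ahead of the robot, y to its left, z up, the work surface at z = 0. Lengths are in m, angles in rad, forces in N, time in s.
With the tool pointing down it reaches from about 0.275 to 0.825 m from the base axis. Payload 4.9 kg.
Tool frame: the origin (TCP) lies at the very end of the fingers, on their centre line; the grasp point (between the pads) lies 19 mm behind it; z points along the fingers, y is the line along which they close (so a half turn about z gives the same grasp; the last joint's range is limited). The gripper opens to 85 mm and grips with 20 to 120 N. Pads are 22 mm wide; open, the fingers measure 114 mm over their backs; the gripper's body (76 mm by 85 mm) begins 54 mm behind the grasp point. The pads swing forward as they close: fully open they stand 13 mm farther back than shut.
Start: joints at [1.179, 0.326, -0.193, 1.052, 0, 1.437], TCP at [0.14, 0.532, 0.231] pointing down, gripper open.
Joint ranges: [-2.65, 2.65], [-0.97, 1.79], [-1.3, 1.35], [-1.93, 2.1], [-1.47, 1.37], [-3.14, 3.14]. Speed limits (rad/s): [2.57, 2.57, 3.14, 3.14, 3.14, 3.14].

## Interface

Orientations are given as a rotation vector (axis times angle).
In Python, from rig import manip gives the robot as it stands. Calls block until the motion is done:
- manip.move_ptp(position, orientation): joint-space move of the TCP to a pose.
- manip.servo_line(position, attitude=None, vel=0.15, force_limit=None): straight line of the TCP; attitude=None keeps the orientation; vel is the mean speed in m/s. With force_limit (N) it stops when the force on the tool has changed by that much, and returns True; else False.
- manip.move_joints(angles): joint-space move.
- manip.ungrasp() and manip.grab(grasp_force=None): open the fingers fully, or close them until they stop; grasp_force is the grip in N (None keeps the last).
- manip.hold(seconds).
- manip.solve_ik(position, orientation): joint angles nearest the present ones, or None.
- manip.get_image(name): name is "side" or "top" or "wrist"; returns the picture (400x640x3 uint8, red, green, blue); there is no depth.
- manip.calibration(name): a dict with "fovy" (degrees; the focal length in pixels is half the picture's height over the tangent of half this angle, whatever the lens; pixels are square), "cx", "cy" (the principal point, pixels), "rvec" (rotation vector, rad) and "tvec" (3), from world to camera coordinates, as OpenCV has them; the wrist camera has in their place "hand_eye" (4x4, takes a point from camera to tool coordinates, whose origin is the TCP and whose axes are the flange's). Camera axes: x right, y down, z forward; pixel columns grow to the right and rows downward; lengths in m; the calibration is good to about 2 mm. A picture is of the moment at which its call begins: read the wrist's pose just before it. calibration takes no time and is no camera call.
A pose or a line that the arm cannot do raises manip.PlanningError and nothing moves.
- manip.hand_in(): hands the job in; it is judged then, once.
Readings, each from a call of its own:
- manip.current_clock(): time.
- manip.current_joint_positions(): joint angles.
- manip.current_qvel(): joint speeds.
- manip.current_effort(): joint torques, N m.
- manip.current_tool_pos(): TCP position.
- manip.current_orientation(): TCP orientation.
- manip.current_contact_force(): force on the tool from outside, world axes, zero at the start.
- manip.current_wrist_torque(): the same for the moment, N m.
- manip.current_finger_gap(): opening from 0.0 (shut) to 1.0 (fully open).
- manip.current_finger_force(): force on a finger pad.
Only numpy, scipy, OpenCV 4.12 (cv2) and the standard library are available. Lean on these libraries where they do the work, as an engineer would, in place of code of your own. Each camera call takes 0.05 s, during which the arm holds its last target. There are 200 camera calls.

## Task

Open the child-safe drawer box for me: one of the five look-alike flush caps in its top panel is a concealed catch, so feel along the row with the fingertips for the cap that gives and press it until the drawer springs out. Then reach into the drawer from above and, pushing lightly on the inside of its front with the fingertips, slide it out all the way. Grip and lift nothing, and leave the moulds, the tin and the bottle round the box where they stand.

Things in the scene. Friction and masses are not known exactly. Their poses are not given: they have to be found in the camera images.
- drawer_box: Grey painted steel drawer box fixed to the table: 150 deep (x), 310 wide (y), 100 high. Origin: centre of its underside, on the table. Its own x axis points to its back, away from the robot; z up. The drawer is in its -x side and has no handle. The caps lie in its flat top panel, 100 above the table; row parallel to its y axis, 25 in front of (-x) its middle.
- panel (a point): Middle of the top panel, 100 above the table; axes as the box's. Its five look-alike round caps are 43 across, in 46 mm holes, sunk 1.5 below the panel. Four are rigid. One, another at each start and not to be told by eye, is the catch: it yields under 1.5 to 5 N, releases the drawer 4 to 6 mm down, stops at 7 mm and springs back. The drawer then springs out about 62 mm and stays.
- tray (a joint): How far the drawer is out, m: 0 shut and latched, about 0.062 after it has sprung out, 0.110 fully open (stop). It slides along the box's own -x, runs a little stiffly (1 N of friction plus 1.5 N per 0.1 m/s) and stays where it is left. The catch does not hold it once it is out.
- tray_front (a point): Middle of the upper inner edge of the drawer's aluminium front plate; moves with the drawer; 86 above the table, 63 in front of the box's middle when shut. The plate is 12 thick, 288 wide, from 14 to 86 above the table; this point lies on its inner face, which looks to the box's +x.
- tray_floor (a point): Point on the drawer's empty inner floor, 18 above the table, 30 behind the inner face of its front plate; moves with the drawer. The tray is open on top and 278 wide inside. When the drawer has sprung out, about 50 mm are free between the inner face of its front plate and the front of the box.
- cap0 (a point): Centre of the upper face of cap 0, counted from the robot's right (the box's -y end) to the left, 58 mm apart; 98.5 above the table. Fixed to the box: it does not follow the cap down.
- cap1 (a point): Centre of the upper face of cap 1, counted from the robot's right (the box's -y end) to the left, 58 mm apart; 98.5 above the table. Fixed to the box: it does not follow the cap down.
- cap2 (a point): Centre of the upper face of cap 2, counted from the robot's right (the box's -y end) to the left, 58 mm apart; 98.5 above the table. Fixed to the box: it does not follow the cap down.
- cap3 (a point): Centre of the upper face of cap 3, counted from the robot's right (the box's -y end) to the left, 58 mm apart; 98.5 above the table. Fixed to the box: it does not follow the cap down.
- cap4 (a point): Centre of the upper face of cap 4, counted from the robot's right (the box's -y end) to the left, 58 mm apart; 98.5 above the table. Fixed to the box: it does not follow the cap down.
- heart_mould: Small ivory silicone heart-shaped mould, 49x55x44, standing loose on the box's panel behind the row of caps. Origin: centre of its underside. Not to be moved.
- wick_tin: Round white-grey screw tin, 62 across, 42 high, loose on the table to the left of the box. Origin: centre of its underside. Not to be moved.
- round_mould: Round plum silicone mould, 78 across, 38 high, loose on the table to the left of the box. Origin: centre of its underside. Not to be moved.
- scent_bottle: Small brown dropper bottle with black cap, 29 across, 72 high, loose on the table to the right of the box. Origin: centre of its underside. Not to be moved.
- bar_mould: Plum silicone bar mould, 67x79x36, loose on the table to the right of the box. Origin: centre of its underside. Not to be moved.

How it is judged:
By the outcome, as a careful person would: the job done as asked, in the order asked, and still so for the second after the job is handed in, with the robot touching nothing.
It also fails if it takes over 64 s, if anything falls off the work surface, if the arm or the gripper's body presses on something with over 40 N, if the wrist force passes 120 N, or if a joint passes its speed limit or range.

## Working session

There is one attempt and no reset: what is moved stays moved. The work goes in short steps, each a Python script; the robot and the scene stay as the last script left them, time stands still between calls to the robot, and variables do not carry over. Pictures are saved under pics/ and viewed, at most 10 in all, crops included, and the job is handed in when it is done.

```bash
mkdir -p pics; ls; python3 - <<'E'
from rig import manip
import cv2
for n in("top","side"):
    cv2.imwrite(f"pics/{n}0.png",manip.get_image(n)[:,:,::-1]); print(n,manip.calibration(n))
print(manip.calibration("wrist"),manip.current_tool_pos(),manip.current_orientation(),manip.current_clock(),manip.current_contact_force())
E
```

```text
pics
top {'fovy': 47.884193063645846, 'cx': 323.85601796137365, 'cy': 205.65732318441079, 'rvec': array([ 2.11107647, -2.09157846,  0.25271058]), 'tvec': array([0.02053149, 0.64187447, 1.16988947])}
side {'fovy': 45.25573977522184, 'cx': 320.7312969933331, 'cy': 200.66719894663652, 'rvec': array([ 1.85372951, -0.57881733,  0.3960403 ]), 'tvec': array([-0.50190444,  0.23959461,  0.85738325])}
{'fovy': 66.97988344680951, 'cx': 322.52653472782026, 'cy': 200.40384888866248, 'hand_eye': array([[-9.24866556e-04, -9.58855240e-01, -2.83893946e-01,
         7.33081733e-02],
       [ 9.99999570e-01, -8.69681316e-04, -3.20428360e-04,
         1.08029654e-04],
       [ 6.03471518e-05, -2.83894120e-01,  9.58855633e-01,
        -1.42782742e-01],
       [ 0.00000000e+00,  0.00000000e+00,  0.00000000e+00,
         1.00000000e+00]])} [0.14000236 0.53132613 0.23057249] [-4.03841667e-01 -3.11512881e+00  2.42736112e-03] 0.1 [-0.13318235  0.73956439 -0.30068426]
```

View pics/top0.png

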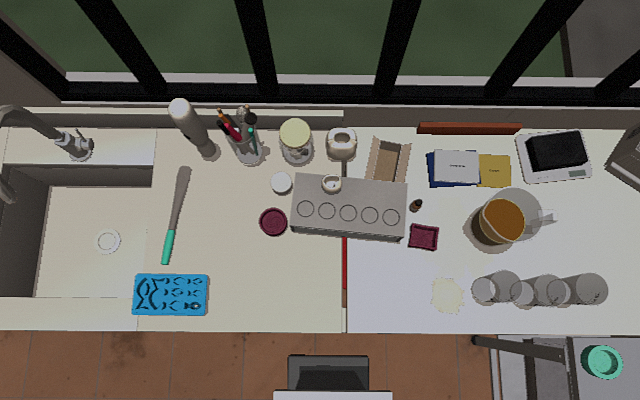

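View pics/side0.png

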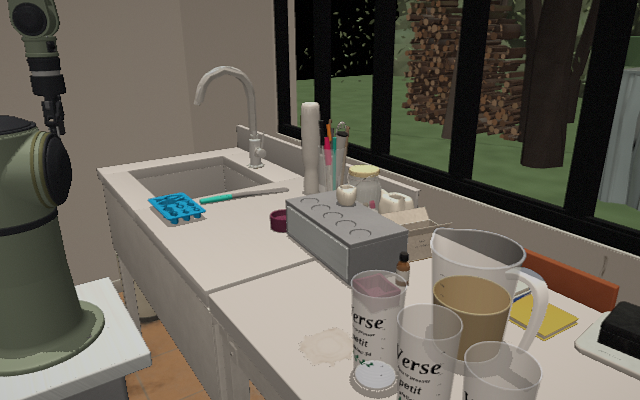

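The top view shows the box at about (291–407, 175–242), with caps at about (305,209) … (391,217) and cap0 on the right. The heart mould stands behind the row at (331,184). I'll enlarge both views for exact pixels.

```bash
python3 - <<'E'
import cv2,numpy as np
t=cv2.imread("pics/top0.png")[165:250,282:415]; s=cv2.imread("pics/side0.png")[180:280,280:413]
t=cv2.resize(t,None,fx=6,fy=6,interpolation=cv2.INTER_CUBIC); cv2.imwrite("pics/tz.png",t)
s=cv2.resize(s,None,fx=5.9,fy=5.9,interpolation=cv2.INTER_CUBIC); cv2.imwrite("pics/sz.png",s)
E
```

```text
(no output)
```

View pics/tz.png

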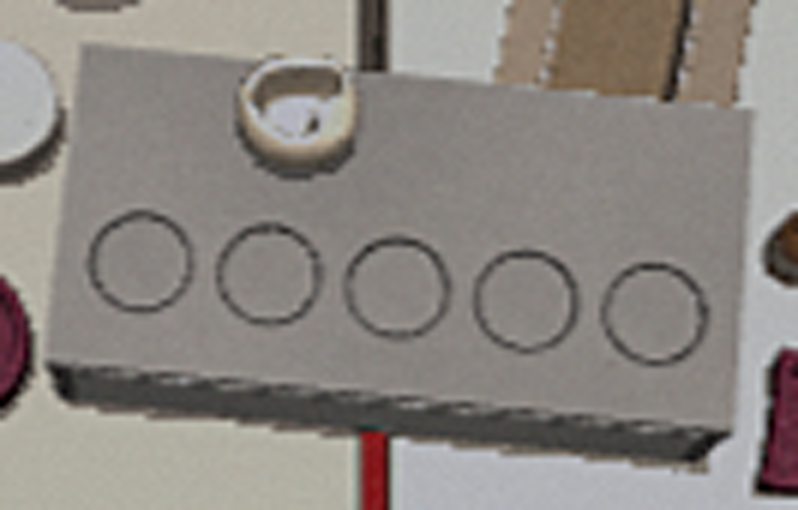

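View pics/sz.png

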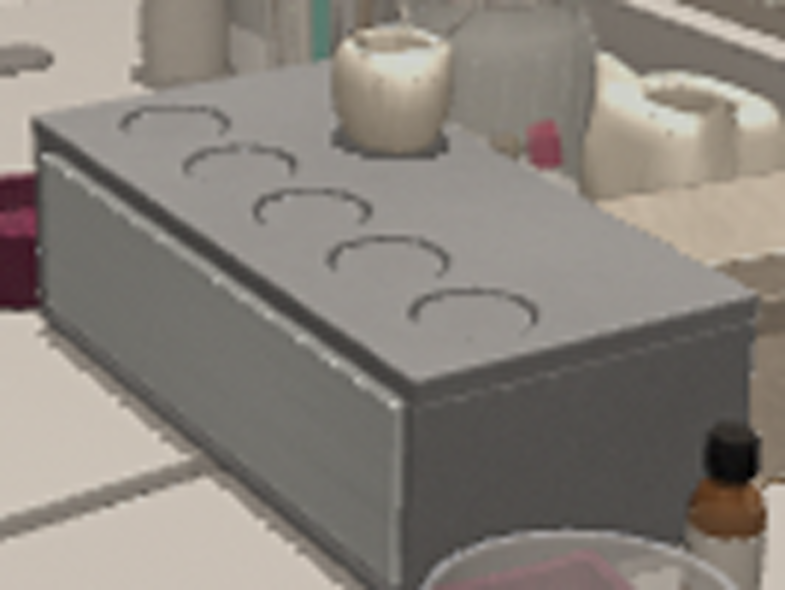

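The top zoom gives the cap centres at (141,262) … (655,314) and the panel corners. The side zoom gives the panel corners at (37,122), (413,382) and (755,297). I'll fit the box pose and panel height from both views.

```bash
cat > h.py <<'E'
import cv2,numpy as np
from scipy.spatial.transform import Rotation as R
def proj(c,P):
    f=200/np.tan(np.radians(c["fovy"])/2)
    K=np.array([[f,0,c["cx"]],[0,f,c["cy"]],[0,0,1]])
    return cv2.projectPoints(np.asarray(P,float),c["rvec"],c["tvec"],K,None)[0][:,0]
def box(p,L):  # p = x,y,yaw ; L local points
    c,s=np.cos(p[2]),np.sin(p[2]); L=np.atleast_2d(L).astype(float)
    return np.c_[p[0]+c*L[:,0]-s*L[:,1],p[1]+s*L[:,0]+c*L[:,1],L[:,2]]
def att(yaw,flip=0): # tool down, tool y along box y
    return (R.from_euler("z",yaw+flip)*R.from_euler("y",np.pi)).as_rotvec()
E
python3 - <<'E'
from h import *; from rig import manip
from scipy.optimize import least_squares
ct,cs=manip.calibration("top"),manip.calibration("side")
T=np.array([(655,314),(526,301),(398,288),(269,275),(141,262),(82,45),(752,110),(728,432),(50,365)])
T=(T+.5)/6-.5+[282,165]
S=(np.array([(37,122),(413,382),(755,297)])+.5)/5.9-.5+[280,180]
caps=lambda z:[(-.025,(i-2)*.058,z-.0015) for i in range(5)]
cor=lambda z:[(.075,.155,z),(.075,-.155,z),(-.075,-.155,z),(-.075,.155,z)]
def r(p):
    z=p[3]; return np.r_[(proj(ct,box(p,caps(z)+cor(z)))-T).ravel(),(proj(cs,box(p,[cor(z)[3],cor(z)[2],cor(z)[1]]))-S).ravel()]
o=least_squares(r,[.5,0,-.1,.1]); print(o.x,np.round(o.fun.reshape(-1,2),1))
o2=least_squares(lambda q:r([*q,.1])[:18],[.5,0,-.1]); print(o2.x)
p=o.x[:3]; np.save("p.npy",p)
print(box(p,caps(.1)))
print(R.from_rotvec(manip.current_orientation()).as_matrix().round(2))
for fl in(0,np.pi):
  for L in caps(.1)+[(-.1,0,.055),(-.16,0,.055)]:
    q=manip.solve_ik(box(p,L)[0],att(p[2],fl)); print(fl,None if q is None else np.round(q,2))
E
```

```text
[ 0.64202232 -0.04035396 -0.09505658  0.09860639] [[-0.3  0.3]
 [-0.2  0.3]
 [-0.2  0.2]
 [-0.1  0.2]
 [-0.   0.2]
 [-0.2 -0.4]
 [ 0.3  0.2]
 [ 0.9  0.3]
 [-1.5 -0.5]
 [-0.7 -0.7]
 [ 0.5  0.6]
 [ 1.2  0.2]]
[ 0.6419837  -0.04058664 -0.09062609]
[[ 0.60612521 -0.15345744  0.0985    ]
 [ 0.6116302  -0.09571928  0.0985    ]
 [ 0.61713518 -0.03798112  0.0985    ]
 [ 0.62264016  0.01975704  0.0985    ]
 [ 0.62814514  0.0774952   0.0985    ]]
[[-0.97  0.25 -0.  ]
 [ 0.25  0.97 -0.  ]
 [ 0.   -0.   -1.  ]]
0 [-0.37  0.57 -0.16  0.84  0.   -0.27]
0 [-0.27  0.56 -0.18  0.83  0.   -0.18]
0 [-0.18  0.56 -0.18  0.83  0.   -0.09]
0 [-0.09  0.57 -0.17  0.83  0.    0.01]
0 [ 0.01  0.59 -0.14  0.85  0.    0.1 ]
0 [-0.19  0.5  -0.44  0.64  0.   -0.1 ]
0 [-0.2   0.41 -0.59  0.57  0.   -0.11]
3.141592653589793 [-0.37  0.57 -0.16  0.84  0.    2.87]
3.141592653589793 [-0.27  0.56 -0.18  0.83  0.    2.96]
3.141592653589793 [-0.18  0.56 -0.18  0.83  0.    3.06]
3.141592653589793 [-0.09  0.57 -0.17  0.83  0.   -3.13]
3.141592653589793 [ 0.01  0.59 -0.14  0.85  0.   -3.04]
3.141592653589793 [-0.19  0.5  -0.44  0.64  0.    3.04]
3.141592653589793 [-0.2   0.41 -0.59  0.57  0.    3.03]
```

```bash
python3 - <<'E'
from h import *; from rig import manip
p=np.load("p.npy"); A=att(p[2]); t=manip.current_clock
manip.grab()
for i in (4,3,2,1,0):
    c=box(p,(-.025,(i-2)*.058,.0985))[0]
    up=c+[0,0,.02]
    if i==4: manip.move_ptp(c+[0,0,.06],A)
    manip.servo_line(up,A,vel=.12)
    hit=manip.servo_line(c-[0,0,.009],vel=.02,force_limit=9)
    z=manip.current_tool_pos()[2]; print(i,hit,z,manip.current_contact_force().round(1),t(),flush=True)
    manip.servo_line(up,vel=.08)
    if z<.0945: break
manip.servo_line(up+[0,0,.05],vel=.12)
cv2.imwrite("pics/side1.png",manip.get_image("side")[:,:,::-1])
cv2.imwrite("pics/top1.png",manip.get_image("top")[:,:,::-1]); print(t())
E
```

```text
4 True 0.09857804176483774 [-0.6  0.   5.1] 4.7
3 True 0.09856942230832055 [-0.4 -1.3  4. ] 6.7083
2 True 0.09859111924475314 [0.3 1.1 5.6] 8.7167
1 True 0.09857974254211611 [-0.4 -0.4  5.6] 10.725
0 True 0.09161605208246311 [-0.6  1.4  5.2] 13.0333
14.1917
```

View pics/side1.png

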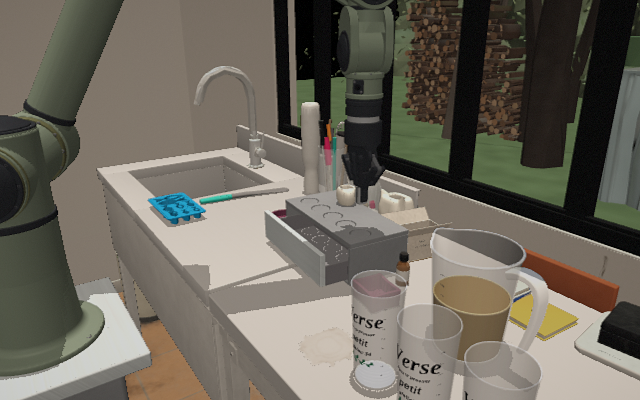

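Cap 0 gave about 7 mm, and the side view shows the drawer out, its front plate running from about (266,210) to (325,280). Next I'll reach in at the middle of the gap and push it out.

```bash
python3 - <<'E'
from h import *; from rig import manip
p=np.load("p.npy"); A=att(p[2]); t=manip.current_clock
B=lambda x,z,y=0:box(p,(x,y,z))[0]
print(proj(manip.calibration("side"),box(p,[(-.137,.144,.086),(-.137,-.144,.086)])))
manip.servo_line(B(-.1,.17),A,vel=.2)
manip.servo_line(B(-.1,.11),A,vel=.12)
hit=manip.servo_line(B(-.1,.055),vel=.05,force_limit=4); print("down",hit,manip.current_tool_pos())
if not hit:
    hit=manip.servo_line(B(-.175,.055),vel=.03,force_limit=7)
    x=manip.current_tool_pos(); print("push",hit,x,manip.current_contact_force().round(1))
    c,s=np.cos(p[2]),np.sin(p[2]); print("local x",(x[0]-p[0])*c+(x[1]-p[1])*s)
print(t())
cv2.imwrite("pics/side2.png",manip.get_image("side")[:,:,::-1])
E
```

```text
[[264.51592121 209.88107524]
 [320.65434108 255.2391397 ]]
down False [ 0.54278325 -0.03091969  0.0553324 ]
push True [ 0.48078868 -0.02510087  0.05513783] [ 0.8 -0.   0.2]
local x -0.16195347179695843
18.775
```

View pics/side2.png

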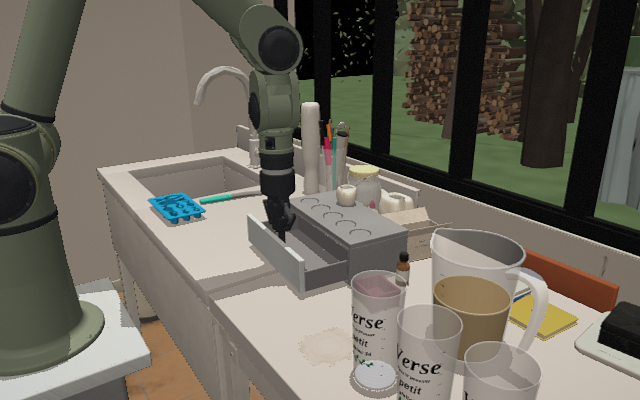

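The drawer is out to the predicted stop (finger at local x of −0.162), with its front at about (248,218)–(303,290). I'll confirm with a slow second push, retract and check.

```bash
python3 - <<'E'
from h import *; from rig import manip
p=np.load("p.npy"); A=att(p[2])
B=lambda x,z,y=0:box(p,(x,y,z))[0]
hit=manip.servo_line(B(-.172,.055),vel=.012,force_limit=6)
x=manip.current_tool_pos(); c,s=np.cos(p[2]),np.sin(p[2]); lx=(x[0]-p[0])*c+(x[1]-p[1])*s
print(hit,lx)
manip.servo_line(B(lx+.012,.055),vel=.05)
manip.servo_line(B(lx+.012,.2),vel=.15)
manip.hold(.3)
t=manip.get_image("top"); a=cv2.imread("pics/top0.png")[:,:,::-1]
cv2.imwrite("pics/cmp.png",np.vstack([cv2.resize(i[150:270,230:460],None,fx=2.4,fy=2.4) for i in(a,t)])[:,:,::-1])
print(proj(manip.calibration("top"),box(p,[(-.185,.144,.086),(-.185,-.144,.086)])),manip.current_clock())
E
```

```text
True -0.16189910205200786
[[287.87293442 266.78168591]
 [396.20701104 278.17281095]] 21.0333
```

View pics/cmp.png

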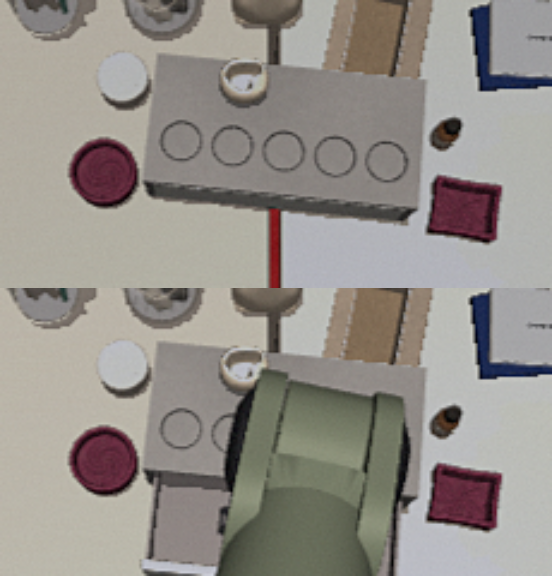

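The second push met the stop at the same place. The before/after view shows the tin, moulds, bottle and heart where they stood, with the drawer out and the hand clear.

```bash
python3 -c "
from rig import manip
print(manip.hand_in())"
```

```text
the job is handed in; nothing more can be done
None
```

The catch was cap 0: it gave about 7 mm and the drawer sprang out; I pushed it to its stop from inside, left the moulds, tin and bottle where they stood, and handed the job in about 21 s in.

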